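# Lids off: lay four jar lids in the lid rack in the order of their jars

## Robot

A 6-joint arm with a two-finger parallel gripper is mounted at the origin on the work surface. World frame = base frame: x ahead of the robot, y to its left, z up, the work surface at z = 0. Lengths are in m, angles in rad, forces in N, time in s.
With the tool pointing down it reaches from about 0.35 to 0.875 m from the base axis. Payload 4.2 kg.
Tool frame: the origin (TCP) lies at the very end of the fingers, on their centre line; the grasp point (between the pads) lies env.grip_point_offset behind it (env.grip_point_offset is the distance from the TCP to the grasp point, in m); z points along the fingers, y is the line along which they close (so a half turn about z gives the same grasp; the last joint's range is limited). The gripper opens to 87 mm and grips with 3 to 60 N. Pads are 19 mm wide; open, the fingers measure 117 mm over their backs; the gripper's body (75 mm by 190 mm) begins 51 mm behind the grasp point.
Start: joints at [1.462, 0.385, 0.008, 0, -1.194, -0.259], TCP at [0.225, 0.583, 0.223] pointing down, gripper open.
Joint ranges: [-3.14, 3.14], [-1.21, 2.06], [-1.07, 1.41], [-3.16, 2.05], [-2.99, -0.16], [-3.1, 3.1]. Speed limits (rad/s): [2.79, 2.79, 3.14, 3.14, 3.14, 3.14].

## Interface

Orientations are given as a unit quaternion [w, x, y, z].
In Python, from bench import env, vision gives the robot as it stands.
- The arm moves only by the shell command python3 -m inch 'ROWS' [FORCE]. ROWS is a JSON object of lists of equal length, an entry for each row: "grip": the opening, from 0 (shut) to 1 (fully open); "xyz": the shift along the world's x, y, z in m, a list of three; "dr": the turn, a rotation vector about the world's x, y, z in rad, a list of three. A call has 1 to 20 rows; each row is the pose to reach, as a shift and turn from the pose commanded when the call began; what a row does not reach only later rows make up. A row lasts 1/10 s, in which the tool goes at most 50 mm and 8.59 degrees, less where a joint would pass 70% of its speed; a pose out of reach is approached as far as the arm can. A call with a gripper value outside its range is refused whole. The fingers move at their own pace and stop on an object; FORCE is the grip in N (left out, the last holds). Time passes only in rows, so rows that repeat a pose let the fingers close. It gives the time, the measured TCP pose, the force, the opening and the grip force at its end, in the units of the state.
- env.get_state(): the state, without advancing time (a new reading comes with each control period).
- vision.capture(name): name is "scene" or "top" or "wrist"; returns (picture, depth): 480x640x3 uint8, red, green, blue; 480x640 float32, m along the optical axis (not along the pixel's ray), 0 where there is no reading.
- vision.calibration(name): a dict with "camera_matrix" (3x3 intrinsics, pixels), "D" ([k1, k2, p1, p2, k3] as OpenCV has them; the pictures are not rectified), "view" (4x4, takes a point from world to camera coordinates); the wrist camera has in their place "mount" (4x4, takes a point from camera to tool coordinates, whose origin is the TCP and whose axes are the flange's). Camera axes: x right, y down, z forward; pixel columns grow to the right and rows downward; lengths in m; the calibration is good to about 2 mm. A picture is of the moment at which its call begins: read the wrist's pose just before it. calibration takes no time and is no camera call.
- env.hand_in(): hands the job in; it is judged then, once.
The state is a dict: "clock": time; "q": joint angles; "joint_velocities": joint speeds; "effort": joint torques, N m; "position": TCP position; "ee_rot": TCP orientation; "wrist_force": force on the tool from outside, world axes, zero at the start; "wrist_torque": the same for the moment, N m; "finger_gap": opening from 0.0 (shut) to 1.0 (fully open); "grip_force": force on a finger pad.
Only numpy, scipy, OpenCV 4.12 (cv2) and the standard library are available. Lean on these libraries where they do the work, as an engineer would, in place of code of your own. Each camera call takes 0.05 s, during which the arm holds its last target. There are 200 camera calls.

## Task

The four bisque jars in the jar rack are about to be glazed, so take off their lids and lay them in the wooden lid rack, one in each hole, in the same order left to right as the jars stand, so that every lid finds its own jar again. Each lid must sit flat with its flange down in the hole; set the fragile lids down, do not drop them, and leave the jars standing where they are.

Things in the scene. Friction and masses are not known exactly. Their poses are not given: they have to be found in the camera images.
- jar_rack: Fixed low wooden rack, 128 x 470 mm, in front of or behind the lid rack. Origin: centre of its underside; x points away from the robot, y to the robot's left along it (yaw within 0.1 rad). Its floor, 18 mm high, carries the four jars, in any order, in a row at y = +159, +53, -53, -159 mm, x = 0 (each within 3 mm); rails 48 mm and end boards 54 mm above the table.
- lid_rack: Fixed plywood board 100 x 420 mm on two feet, top 45 mm above the table, 15 mm thick, with four round through-holes 56 mm across at y = +144, +48, -48, -144 mm, x = 0. Origin: centre of its underside at table height; x away from the robot, y to the robot's left along the row (yaw within 0.1 rad). A lid seated with its flange in a hole has its origin 45 mm above the rack's.
- lid_straight: Pale bisque lid, rim 74 mm across; round flange below, 40 mm across, 9 mm deep. Origin: centre of the rim's underside (which rests on jar or rack), z up. About 90 g. Flat lid 8 mm thick with a round waisted knob, 28 mm across at its flat top, whose top is 32 mm above the origin.
- lid_globe: Pale bisque lid, rim 74 mm across; round flange below, 40 mm across, 9 mm deep. Origin: centre of the rim's underside (which rests on jar or rack), z up. About 90 g. Domed lid (dome 15 mm high) with a ball knob 25 mm across, whose top is 41 mm above the origin.
- lid_faceted: Pale bisque lid, rim 74 mm across; round flange below, 40 mm across, 9 mm deep. Origin: centre of the rim's underside (which rests on jar or rack), z up. About 90 g. Stepped flat lid 9 mm thick with an upright bar handle 42 mm long (along the lid's x), 12 mm thick (along its y), whose top is 33 mm above the origin. At the start the bar lies within 0.7 rad of the row's direction.
- lid_shouldered: Pale bisque lid, rim 74 mm across; round flange below, 40 mm across, 9 mm deep. Origin: centre of the rim's underside (which rests on jar or rack), z up. About 90 g. Conical lid (cone 17 mm high) with a slim round post knob, 18 mm across at its foot, 16 mm in the middle and 12 mm at the top, whose top is 41 mm above the origin.
- jar_straight: Straight cylindrical bisque jar, 90 mm across, 105 mm high. Loose; at the start it carries its own lid, the lid's origin lying at the jar's top. Neck 62 mm outside, 52 mm inside; mass about 400 g. Origin: centre of its underside, z up.
- jar_globe: Round-bellied bisque jar, 96 mm across, the lowest, 82 mm high. Loose; at the start it carries its own lid, the lid's origin lying at the jar's top. Neck 62 mm outside, 52 mm inside; mass about 400 g. Origin: centre of its underside, z up.
- jar_faceted: Eight-sided bisque jar, 94 mm over its corners, 91 mm high. Loose; at the start it carries its own lid, the lid's origin lying at the jar's top. Neck 62 mm outside, 52 mm inside; mass about 400 g. Origin: centre of its underside, z up.
- jar_shouldered: Bisque jar that widens from a narrow foot to a 95 mm shoulder, 97 mm high. Loose; at the start it carries its own lid, the lid's origin lying at the jar's top. Neck 62 mm outside, 52 mm inside; mass about 400 g. Origin: centre of its underside, z up.
Things that resemble listed ones, but are neither listed nor needed, are in the scene too. Leave any yellow look-alike of the lid_straight alone. What is shaped like the lid_globe but grey is not meant.

How it is judged:
At the end, for the whole second after the job is handed in: Each lid lies flat (0.1 rad), at rest and released, its rim on the board (4 mm), within 12 mm along and across of the centre of the lid-rack hole that has the same place in the row, from the left, as its jar has in the jar rack; every jar stands upright within 20 mm of its start (((y of jar_straight in the frame of jar_rack between 0.114 and 0.204 m and y of lid_straight in the frame of lid_rack between 0.132 and 0.156 m) or (y of jar_straight in the frame of jar_rack between 0.008 and 0.098 m and y of lid_straight in the frame of lid_rack between 0.036 and 0.06 m) or (y of jar_straight in the frame of jar_rack between -0.098 and -0.008 m and y of lid_straight in the frame of lid_rack between -0.06 and -0.036 m) or (y of jar_straight in the frame of jar_rack between -0.204 and -0.114 m and y of lid_straight in the frame of lid_rack between -0.156 and -0.132 m)) and x of lid_straight in the frame of lid_rack between -0.012 and 0.012 m and z of lid_straight in the frame of lid_rack between 0.041 and 0.049 m and angle between each of lid_straight, jar_straight, lid_globe, jar_globe, lid_faceted, jar_faceted, lid_shouldered, jar_shouldered's own z axis and vertical below 0.1 rad and linear speed of each of lid_straight, lid_globe, lid_faceted, lid_shouldered below 0.02 m/s and angular speed of each of lid_straight, lid_globe, lid_faceted, lid_shouldered below 0.2 rad/s and contact force between each of lid_straight, lid_globe, lid_faceted, lid_shouldered and the fingers below 0.1 N and distance of each of jar_straight, jar_globe, jar_faceted, jar_shouldered from where it was at the start of the episode below 0.02 m and ((y of jar_globe in the frame of jar_rack between 0.114 and 0.204 m and y of lid_globe in the frame of lid_rack between 0.132 and 0.156 m) or (y of jar_globe in the frame of jar_rack between 0.008 and 0.098 m and y of lid_globe in the frame of lid_rack between 0.036 and 0.06 m) or (y of jar_globe in the frame of jar_rack between -0.098 and -0.008 m and y of lid_globe in the frame of lid_rack between -0.06 and -0.036 m) or (y of jar_globe in the frame of jar_rack between -0.204 and -0.114 m and y of lid_globe in the frame of lid_rack between -0.156 and -0.132 m)) and x of lid_globe in the frame of lid_rack between -0.012 and 0.012 m and z of lid_globe in the frame of lid_rack between 0.041 and 0.049 m and ((y of jar_faceted in the frame of jar_rack between 0.114 and 0.204 m and y of lid_faceted in the frame of lid_rack between 0.132 and 0.156 m) or (y of jar_faceted in the frame of jar_rack between 0.008 and 0.098 m and y of lid_faceted in the frame of lid_rack between 0.036 and 0.06 m) or (y of jar_faceted in the frame of jar_rack between -0.098 and -0.008 m and y of lid_faceted in the frame of lid_rack between -0.06 and -0.036 m) or (y of jar_faceted in the frame of jar_rack between -0.204 and -0.114 m and y of lid_faceted in the frame of lid_rack between -0.156 and -0.132 m)) and x of lid_faceted in the frame of lid_rack between -0.012 and 0.012 m and z of lid_faceted in the frame of lid_rack between 0.041 and 0.049 m and ((y of jar_shouldered in the frame of jar_rack between 0.114 and 0.204 m and y of lid_shouldered in the frame of lid_rack between 0.132 and 0.156 m) or (y of jar_shouldered in the frame of jar_rack between 0.008 and 0.098 m and y of lid_shouldered in the frame of lid_rack between 0.036 and 0.06 m) or (y of jar_shouldered in the frame of jar_rack between -0.098 and -0.008 m and y of lid_shouldered in the frame of lid_rack between -0.06 and -0.036 m) or (y of jar_shouldered in the frame of jar_rack between -0.204 and -0.114 m and y of lid_shouldered in the frame of lid_rack between -0.156 and -0.132 m)) and x of lid_shouldered in the frame of lid_rack between -0.012 and 0.012 m and z of lid_shouldered in the frame of lid_rack between 0.041 and 0.049 m); the robot touches nothing.
It fails at once if the straight jar's lid is dropped: it moves faster than 0.8 m/s with no finger on it (a fall of more than about 30 mm) (contact force between lid_straight and the fingers below 0.05 N and linear speed of lid_straight above 0.8 m/s).
It fails at once if the globe jar's lid is dropped: it moves faster than 0.8 m/s with no finger on it (a fall of more than about 30 mm) (contact force between lid_globe and the fingers below 0.05 N and linear speed of lid_globe above 0.8 m/s).
It fails at once if the faceted jar's lid is dropped: it moves faster than 0.8 m/s with no finger on it (a fall of more than about 30 mm) (contact force between lid_faceted and the fingers below 0.05 N and linear speed of lid_faceted above 0.8 m/s).
It fails at once if the shouldered jar's lid is dropped: it moves faster than 0.8 m/s with no finger on it (a fall of more than about 30 mm) (contact force between lid_shouldered and the fingers below 0.05 N and linear speed of lid_shouldered above 0.8 m/s).
It also fails if it takes over 91 s, if anything falls off the work surface, if the arm or the gripper's body presses on something with over 40 N, if the wrist force passes 120 N, or if a joint passes its speed limit or range.

## Working session

There is one attempt and no reset: what is moved stays moved. The work goes in short steps, Python scripts to look and compute and a shell command to move; the robot and the scene stay as the last step left them, time stands still between calls to the robot, and variables do not carry over. Pictures are saved under pics/ and viewed, at most 14 in all, crops included, and the job is handed in when it is done.

```bash
mkdir -p pics; python3 - <<'E'
from bench import env, vision
import cv2, numpy as np
print(env.get_state(), env.grip_point_offset)
for n in ("top","scene"):
    p,d=vision.capture(n); np.savez(n+"0.npz",p=p,d=d)
    cv2.imwrite(f"pics/{n}0.png",p[:,:,::-1])
    c=vision.calibration(n); print(n,c)
E
```

```text
{'clock': 0.0, 'q': array([ 1.46161987e+00,  3.85585976e-01,  6.64013034e-03, -5.17208970e-04,
       -1.19398545e+00, -2.58626036e-01]), 'joint_velocities': array([ 0.00168391, -0.00033984, -0.00063052, -0.00045381,  0.00078564,
       -0.00168159]), 'effort': array([-8.31502547e-06, -3.90668464e+01,  1.87408072e+01,  4.22011390e+00,
        1.09653192e-02, -1.91349109e-04]), 'position': array([0.22447565, 0.58266098, 0.22144473]), 'ee_rot': array([ 1.08245145e-03,  9.83119729e-01, -1.82960108e-01, -1.59995586e-04]), 'wrist_force': array([ 0.40079418,  0.50498361, -0.24842985]), 'wrist_torque': array([ 0.02056345, -0.0057626 , -0.06231709]), 'grip_force': 0.0, 'finger_gap': 1.0049305537969124} 0.0187
top {'camera_matrix': array([[590.11123016,   0.        , 320.51321877],
       [  0.        , 590.11123016, 238.42569945],
       [  0.        ,   0.        ,   1.        ]]), 'D': array([-0.12133526,  0.        ,  0.        ,  0.        ,  0.        ]), 'view': array([[ 0.02420169, -0.99963631, -0.01189609,  0.06437673],
       [-0.99691043, -0.02324282, -0.07502907,  0.46842652],
       [ 0.07472529,  0.01367517, -0.99711039,  1.34205482],
       [ 0.        ,  0.        ,  0.        ,  1.        ]])}
scene {'camera_matrix': array([[446.77325651,   0.        , 330.99736074],
       [  0.        , 446.77325651, 233.95277989],
       [  0.        ,   0.        ,   1.        ]]), 'D': array([-0.02410611,  0.        ,  0.        ,  0.        ,  0.        ]), 'view': array([[ 0.90917164,  0.41587301, -0.02136768, -0.46896364],
       [ 0.280764  , -0.65007889, -0.70609419, -0.01793589],
       [-0.30753619,  0.63596153, -0.70779546,  1.04016537],
       [ 0.        ,  0.        ,  0.        ,  1.        ]])}
```

View pics/top0.png

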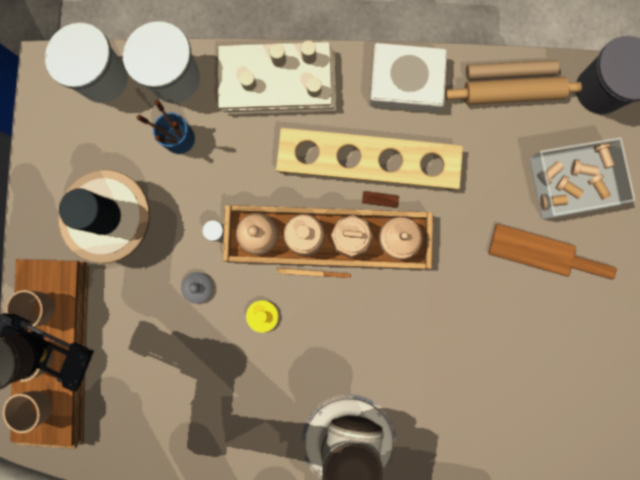

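View pics/scene0.png

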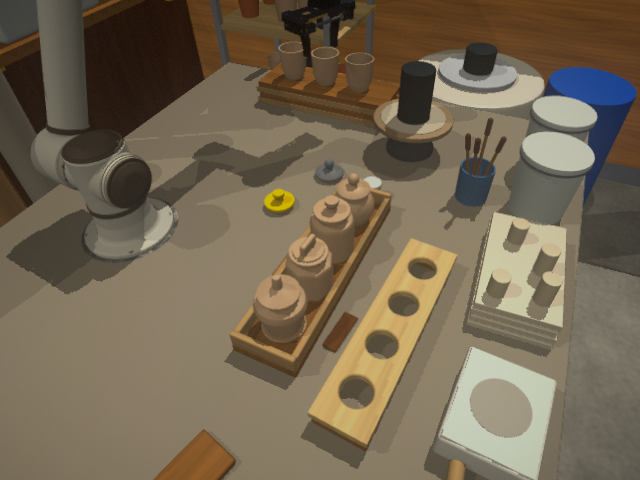

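The top picture shows the jar rack around (328,237). From the left its jars are globe (257,232), straight (303,234), faceted with bar (351,236) and shouldered with slim post (403,237). The lid rack lies behind it, with holes at about (307,152), (349,155), (391,160) and (432,164). The yellow lid (262,317) and grey lid (198,287) are decoys on the table.

```bash
cat > h.py <<'E'
import numpy as np, cv2
from bench import env, vision
from scipy.spatial.transform import Rotation as R
def cloud(d,c,T):  # T cam->world
    v,u=np.mgrid[0:480,0:640]
    uv=cv2.undistortPoints(np.stack([u,v],-1).reshape(-1,1,2).astype(float),c["camera_matrix"],np.array(c["D"])).reshape(480,640,2)
    P=np.dstack([uv[...,0]*d,uv[...,1]*d,d])
    W=P@T[:3,:3].T+T[:3,3]; W[d<=0]=np.nan
    return W
def tool(s):
    T=np.eye(4); q=s["ee_rot"]; T[:3,:3]=R.from_quat([q[1],q[2],q[3],q[0]]).as_matrix(); T[:3,3]=s["position"]; return T
def wrist():
    s=env.get_state(); p,d=vision.capture("wrist"); c=vision.calibration("wrist")
    return p,d,c,tool(s)@c["mount"]
E
python3 - <<'E'
from h import *
z=np.load("top0.npz");c=vision.calibration("top");W=cloud(z["d"],c,np.linalg.inv(c["view"]))
for n,(u,v),h in (("globe",(257,232),.141),("straight",(303,234),.155),("facet",(351,236),.142),("should",(403,237),.156)):
    w=W[v-24:v+25,u-22:u+23].reshape(-1,3); w=w[np.isfinite(w[:,2])]
    zt=np.percentile(w[:,2],99.7); 
    k=w[w[:,2]>zt-.01]; m=(k.min(0)+k.max(0))/2
    print(n,"ztop",zt.round(4),"exp",h,"mean",k.mean(0).round(4),"mid",m.round(4),"ext",np.ptp(k,0).round(3),len(k))
    r=w[(w[:,2]>h-.041)&(w[:,2]<zt-.012)]
    r=r[np.hypot(*(r[:,:2]-k.mean(0)[:2]).T)<.045]
    print("   rim (mid)",((r.min(0)+r.max(0))/2).round(4),np.ptp(r,0).round(3))
    if n=="facet":
        e,V=np.linalg.eigh(np.cov((k[:,:2]-k[:,:2].mean(0)).T)); print("bar dir",V[:,1],np.sqrt(e*12),"angle from y",np.arctan2(-V[0,1]*np.sign(V[1,1]),abs(V[1,1])))
# lid rack: colour image warped to plane z=0.045 
M=np.isfinite(W[...,2])&(abs(W[...,2]-.045)<.008)
m8=np.zeros((480,640),np.uint8); m8[120:195,270:470]=M[120:195,270:470]*255
n,l,st,ce=cv2.connectedComponentsWithStats(m8); i=1+st[1:,4].argmax(); b=(l==i)
w=W[b]; rect=cv2.minAreaRect((w[:,:2]*1000).astype(np.float32)); print("board",rect,"z",np.median(w[:,2]))
cs,hi=cv2.findContours(b.astype(np.uint8),cv2.RETR_CCOMP,cv2.CHAIN_APPROX_NONE)
T=np.linalg.inv(c["view"])
for k,cc in enumerate(cs):
    if hi[0][k][3]>=0 and cv2.contourArea(cc)>80:
        uv=cv2.undistortPoints(cc.astype(float),c["camera_matrix"],c["D"]).reshape(-1,2)
        dr=np.c_[uv,np.ones(len(uv))]@T[:3,:3].T; t=(.045-T[2,3])/dr[:,2]
        P=(T[:3,3]+dr*t[:,None])[:,:2]
        (x,y),r=cv2.minEnclosingCircle((P*1000).astype(np.float32)); print("hole",x,y,r)
E
```

```text
globe ztop 0.1435 exp 0.141 mean [0.471  0.218  0.1387] mid [0.4705 0.218  0.1394] ext [0.021 0.023 0.012] 87
   rim (mid) [0.4721 0.2176 0.1157] [0.072 0.072 0.031]
straight ztop 0.1604 exp 0.155 mean [0.4696 0.1114 0.1559] mid [0.4699 0.1112 0.1569] ext [0.027 0.027 0.012] 139
   rim (mid) [0.4691 0.1113 0.1315] [0.073 0.072 0.033]
facet ztop 0.1459 exp 0.142 mean [0.4696 0.0073 0.1425] mid [0.4696 0.0071 0.1431] ext [0.014 0.04  0.012] 110
   rim (mid) [0.4691 0.0069 0.118 ] [0.073 0.073 0.031]
bar dir [0.08802796 0.996118  ] [0.01170158 0.0411843 ] angle from y -0.08814204569169795
should ztop 0.1597 exp 0.156 mean [ 0.4672 -0.0992  0.1564] mid [ 0.4678 -0.0992  0.1568] ext [0.013 0.013 0.014] 41
   rim (mid) [ 0.4674 -0.0997  0.1313] [0.071 0.073 0.031]
board ((653.163818359375, -32.72947692871094), (422.2573547363281, 102.73487091064453), 85.76144409179688) z 0.04591477125771637
hole 642.177978515625 -174.7156219482422 29.818458557128906
hole 649.0426025390625 -80.29361724853516 29.72294044494629
hole 656.1739501953125 15.729747772216797 29.64895248413086
hole 663.3126831054688 111.49901580810547 29.91017723083496
```

```bash
python3 - <<'E'
from h import *
z=np.load("top0.npz");c=vision.calibration("top");W=cloud(z["d"],c,np.linalg.inv(c["view"])).reshape(-1,3)
W=W[np.isfinite(W[:,2])]
for x in np.arange(.2,.9,.05):
    print(round(x,2),[int(1000*W[(W[:,0]>=x)&(W[:,0]<x+.05)&(W[:,1]>=y)&(W[:,1]<y+.05),2].max(initial=0)) for y in np.arange(.6,-.35,-.05)])
E
```

```text
0.2 [268, 512, 529, 339, 9, 8, 9, 8, 21, 18, 8, 8, 11, 8, 7, 10, 8, 10, 10]
0.25 [396, 515, 515, 10, 11, 11, 8, 9, 47, 45, 9, 10, 8, 9, 10, 9, 11, 8, 8]
0.3 [82, 8, 10, 10, 10, 56, 44, 8, 26, 25, 9, 8, 9, 11, 9, 9, 8, 7, 9]
0.35 [81, 106, 103, 11, 9, 52, 44, 11, 10, 14, 16, 15, 12, 8, 8, 8, 7, 10, 9]
0.4 [107, 108, 109, 108, 9, 8, 8, 85, 117, 114, 141, 136, 124, 125, 133, 131, 61, 8, 9]
0.45 [109, 238, 240, 109, 8, 9, 55, 112, 145, 119, 161, 162, 149, 146, 163, 161, 60, 9, 8]
0.5 [232, 238, 238, 107, 10, 8, 9, 74, 114, 107, 137, 133, 121, 119, 125, 124, 60, 8, 8]
0.55 [106, 110, 108, 107, 11, 10, 11, 8, 8, 8, 9, 9, 11, 13, 50, 53, 51, 53, 7]
0.6 [8, 109, 101, 9, 8, 11, 10, 9, 10, 53, 52, 53, 53, 54, 51, 52, 52, 53, 11]
0.65 [8, 9, 8, 200, 186, 191, 9, 11, 10, 53, 52, 54, 55, 53, 52, 54, 52, 52, 8]
0.7 [9, 8, 10, 196, 179, 96, 8, 9, 8, 51, 53, 52, 51, 51, 48, 8, 10, 7, 8]
0.75 [171, 171, 10, 172, 171, 170, 65, 107, 105, 67, 108, 107, 18, 68, 68, 70, 70, 57, 52]
0.8 [172, 171, 169, 171, 174, 172, 64, 112, 109, 67, 108, 109, 18, 68, 71, 71, 73, 62, 60]
0.85 [172, 171, 170, 172, 173, 172, 66, 66, 69, 125, 125, 121, 8, 70, 72, 73, 69, 66, 44]
```

```bash
python3 -m inch '{"grip":[1,1,1,1,1,1,1,1,1,1,1,1],"xyz":[[0,-0.04,0.02],[0.02,-0.08,0.03],[0.04,-0.12,0.03],[0.07,-0.16,0.03],[0.1,-0.2,0.03],[0.13,-0.24,0.03],[0.16,-0.28,0.03],[0.19,-0.32,0.03],[0.22,-0.345,0.03],[0.246,-0.365,0.03],[0.246,-0.365,0.03],[0.246,-0.365,0.03]],"dr":[[0,0,-0.14],[0,0,-0.28],[0,0,-0.42],[0,0,-0.56],[0,0,-0.7],[0,0,-0.84],[0,0,-0.98],[0,0,-1.12],[0,0,-1.26],[0,0,-1.29],[0,0,-1.29],[0,0,-1.29]]}' 20; python3 - <<'E'
from h import *
p,d,c,T=wrist(); cv2.imwrite("pics/w1.png",p[:,:,::-1]); print(c["mount"].round(3)); s=env.get_state();print(s["position"],s["q"])
E
```

```text
clock: 1.3
position: [0.4708, 0.2175, 0.2519]
ee_rot: [-0.001, -0.675, 0.738, 0.0]
wrist_force: [0.2, -0.3, 0.4]
finger_gap: 1.0
grip_force: 0.0
[[-0.    -0.962 -0.275  0.075]
 [ 1.    -0.     0.    -0.001]
 [-0.    -0.275  0.962 -0.163]
 [ 0.     0.     0.     1.   ]]
[0.47035193 0.21800601 0.25207178] [ 7.47140053e-01  1.82100591e-01 -2.00743011e-01 -3.95075986e-04
 -1.18903081e+00 -8.34331855e-01]
```

View pics/w1.png

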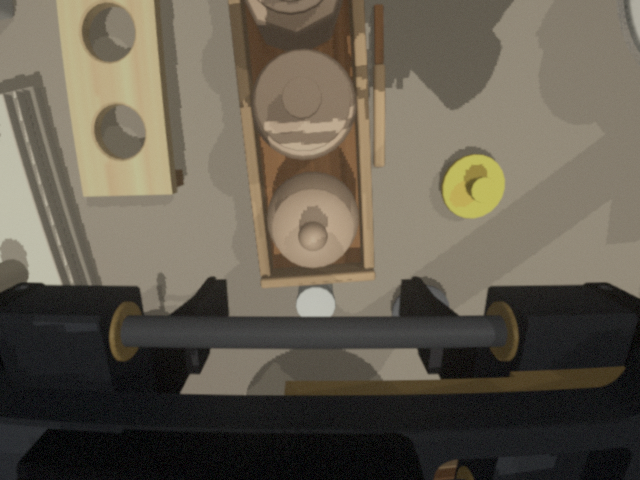

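```bash
cat >> h.py <<'E'
def report(cx,cy,ref):
    """knob/rim seen by the wrist near (cx,cy)"""
    p,d,c,T=wrist(); W=cloud(d,c,T).reshape(-1,3); W=W[np.isfinite(W[:,2])]
    w=W[(np.hypot(W[:,0]-cx,W[:,1]-cy)<.045)&(W[:,2]<ref+.01)&(W[:,2]>ref-.05)]
    zt=np.percentile(w[:,2],99); k=w[w[:,2]>zt-.008]
    print("top",zt.round(4),"exp",ref,"knob mean",k.mean(0).round(4),"mid",((k.min(0)+k.max(0))/2).round(4),"ext",np.ptp(k,0).round(3),len(k))
    e,V=np.linalg.eigh(np.cov(k[:,:2].T)); print("bar",V[:,1].round(3),"tcp",env.get_state()["position"].round(4)); return p
E
python3 -c "
from h import *
report(.471,.218,.141)"
```

```text
top 0.1419 exp 0.141 knob mean [0.4721 0.2169 0.1388] mid [0.4722 0.2181 0.1386] ext [0.023 0.022 0.009] 605
bar [-0.986 -0.166] tcp [0.4701 0.2184 0.2523]
```

The wrist view shows the globe lid at (312,235), agreeing with the top camera; the straight jar is at (303,100), the yellow decoy at (473,187).

```bash
python3 -m inch '{"grip":[0.7,0.7,0.7,0.7,0.7,0.7,0.7,0,0,0,0,0,0,0,0],"xyz":[[0.0015,0,-0.03],[0.0015,0,-0.07],[0.0015,0,-0.1],[0.0015,0,-0.12],[0.0015,0,-0.13],[0.0015,0,-0.134],[0.0015,0,-0.134],[0.0015,0,-0.134],[0.0015,0,-0.134],[0.0015,0,-0.134],[0.0015,0,-0.134],[0.0015,0,-0.134],[0.0015,0,-0.134],[0.0015,0,-0.134],[0.0015,0,-0.134]],"dr":[[0,0,0],[0,0,0],[0,0,0],[0,0,0],[0,0,0],[0,0,0],[0,0,0],[0,0,0],[0,0,0],[0,0,0],[0,0,0],[0,0,0],[0,0,0],[0,0,0],[0,0,0]]}' 15
```

```text
clock: 2.9
position: [0.4721, 0.2182, 0.1187]
ee_rot: [-0.0, -0.676, 0.737, 0.0]
wrist_force: [-0.9, 0.3, 2.4]
finger_gap: 0.272
grip_force: 15.0
```

```bash
python3 -m inch '{"grip":[0,0,0,0,0],"xyz":[[0,0,0.005],[0,0,0.015],[0,0,0.03],[0,0,0.045],[0,0,0.045]],"dr":[[0,0,0],[0,0,0],[0,0,0],[0,0,0],[0,0,0]]}' 20; python3 - <<'E'
from h import *
p,d=vision.capture("scene"); cv2.imwrite("pics/s1.png",cv2.resize(p[60:360,180:480,::-1],(600,600)))
E
```

```text
clock: 3.4
position: [0.4737, 0.2192, 0.1662]
ee_rot: [0.003, -0.676, 0.737, -0.0]
wrist_force: [0.2, 1.1, -0.6]
finger_gap: 0.271
grip_force: 20.0
```

View pics/s1.png

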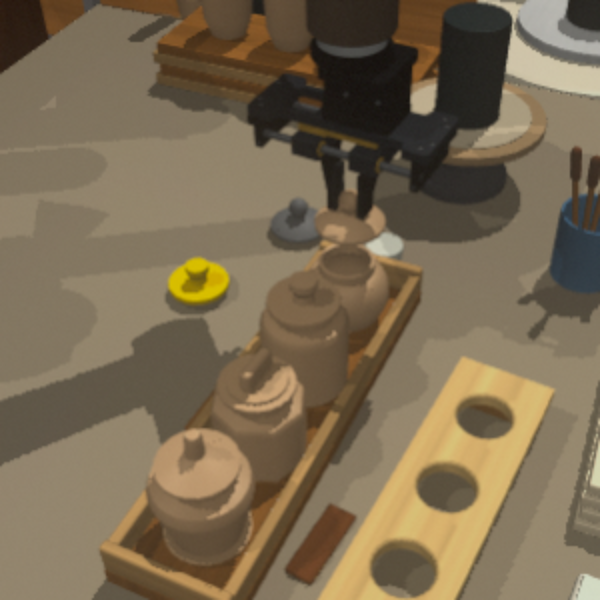

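The globe lid is lifted and hangs level at crop (350,220); its jar still stands in place.

```bash
python3 -m inch '{"grip":[0,0,0,0,0,0,0,0,0,0,0,0],"xyz":[[0.02,0,0],[0.05,0,0],[0.085,-0.015,0],[0.115,-0.04,0],[0.145,-0.065,0],[0.17,-0.09,0],[0.185,-0.103,0],[0.191,-0.107,-0.01],[0.191,-0.107,-0.035],[0.191,-0.107,-0.06],[0.191,-0.107,-0.075],[0.191,-0.107,-0.075]],"dr":[[0,0,0],[0,0,0],[0,0,0],[0,0,0],[0,0,0],[0,0,0],[0,0,0],[0,0,0],[0,0,0],[0,0,0],[0,0,0],[0,0,0]]}'
python3 - <<'E'
from h import *
p,d=vision.capture("scene"); cv2.imwrite("pics/s2.png",cv2.resize(p[180:380,300:500,::-1],(600,600)))
E
```

```text
clock: 4.65
position: [0.66, 0.1111, 0.0842]
ee_rot: [-0.004, -0.676, 0.737, 0.002]
wrist_force: [-0.5, -0.5, -1.4]
finger_gap: 0.268
grip_force: 20.0
```

View pics/s2.png

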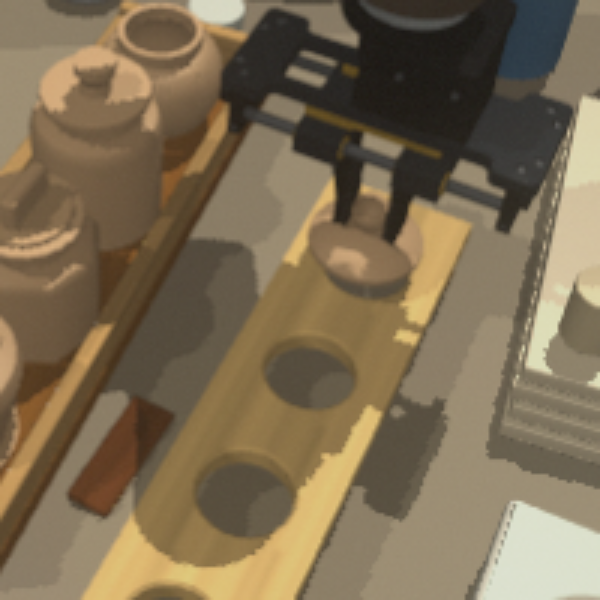

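```bash
python3 - <<'E'
from h import *
p,d,c,T=wrist(); cv2.imwrite("pics/w2.png",p[:,:,::-1])
W=cloud(d,c,T).reshape(-1,3); t=env.get_state()["position"]; print(t)
w=W[np.isfinite(W[:,2])]; r=w-t; w=w[(np.hypot(r[:,0],r[:,1])<.045)&(w[:,2]>.047)&(r[:,2]<.03)]
for y in np.arange(.06,.16,.005):
    s=w[(abs(w[:,1]-y)<.0025)&(abs(w[:,0]-t[0])<.02)]
    if len(s): print(round(y,3),len(s),np.percentile(s[:,2],[5,50,95]).round(4))
E
```

```text
[0.66269677 0.11166433 0.08796663]
0.065 6 [0.0471 0.0472 0.0475]
0.07 51 [0.047  0.0472 0.048 ]
0.075 378 [0.0471 0.0731 0.0753]
0.08 883 [0.0475 0.0758 0.079 ]
0.085 827 [0.0759 0.0792 0.0808]
0.09 821 [0.0787 0.0809 0.0827]
0.095 804 [0.0802 0.0825 0.0843]
0.1 1875 [0.0821 0.097  0.1148]
0.105 1420 [0.0832 0.1041 0.114 ]
0.11 583 [0.0841 0.1074 0.1103]
0.115 39 [0.1006 0.1034 0.1065]
0.12 1 [0.0973 0.0973 0.0973]
```

View pics/w2.png

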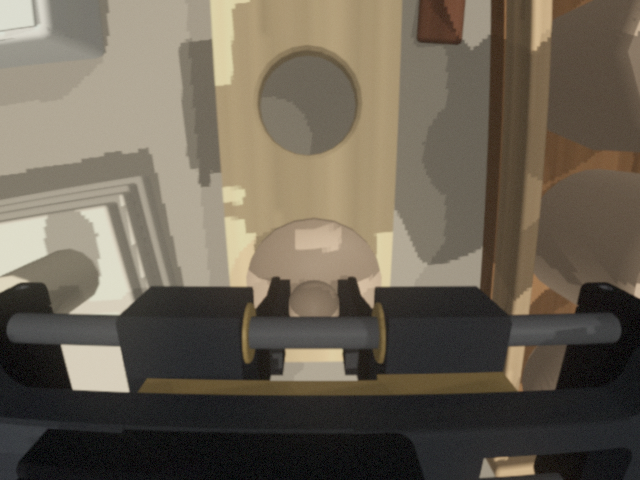

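The lid hangs essentially level over the first hole (ball at (313,298) in the wrist view). Next I set it down.

```bash
python3 -m inch '{"grip":[0,0,0,0,0,0],"xyz":[[0,0,-0.01],[0,0,-0.018],[0,0,-0.021],[0,0,-0.023],[0,0,-0.024],[0,0,-0.024]],"dr":[[0,0,0],[0,0,0],[0,0,0],[0,0,0],[0,0,0],[0,0,0]]}'
```

```text
clock: 5.35
position: [0.6633, 0.1112, 0.0646]
ee_rot: [0.0, -0.676, 0.737, -0.0]
wrist_force: [-0.3, -0.7, -1.0]
finger_gap: 0.274
grip_force: 20.0
```

```bash
python3 -m inch '{"grip":[0,0,0],"xyz":[[0,0,-0.001],[0,0,-0.002],[0,0,-0.002]],"dr":[[0,0,0],[0,0,0],[0,0,0]]}' 10
```

```text
clock: 5.65
position: [0.6636, 0.1113, 0.0637]
ee_rot: [0.0, -0.676, 0.737, -0.0]
wrist_force: [-0.7, 0.4, 4.4]
finger_gap: 0.274
grip_force: 10.0
```

```bash
python3 -m inch '{"grip":[0.6,0.6,0.6,0.6,0.7,0.7,0.7,0.7,0.7,0.7,0.7,0.7,0.7],"xyz":[[0,0,0],[0,0,0],[0,0,0],[0,0,0.02],[0,0,0.06],[0,0,0.1],[-0.03,0,0.13],[-0.07,0,0.15],[-0.11,0,0.15],[-0.15,0,0.15],[-0.18,0,0.15],[-0.194,0,0.15],[-0.194,0,0.15]],"dr":[[0,0,0],[0,0,0],[0,0,0],[0,0,0],[0,0,0],[0,0,0],[0,0,0],[0,0,0],[0,0,0],[0,0,0],[0,0,0],[0,0,0],[0,0,0]]}'
python3 - <<'E'
from h import *
report(.4696,.1113,.155)
p,d=vision.capture("top"); c=vision.calibration("top");W=cloud(d,c,np.linalg.inv(c["view"]))
w=W[135:175,285:330].reshape(-1,3)
k=w[w[:,2]>.078]; r=w[(w[:,2]>.05)&(np.hypot(w[:,0]-.6636,w[:,1]-.1114)<.045)]
print("placed knob",k.mean(0),k[:,2].max(),"rim mid",(r.min(0)+r.max(0))/2,np.ptp(r,0))
cv2.imwrite("pics/t1.png",cv2.resize(p[110:270,200:460,::-1],(780,480)))
E
```

```text
clock: 6.95
position: [0.4681, 0.1112, 0.213]
ee_rot: [0.0, -0.676, 0.737, -0.0]
wrist_force: [0.6, -0.0, 0.7]
finger_gap: 0.703
grip_force: 0.0
top 0.1572 exp 0.155 knob mean [0.4704 0.1102 0.156 ] mid [0.4705 0.1109 0.1537] ext [0.028 0.028 0.009] 1360
bar [0.188 0.982] tcp [0.4695 0.1115 0.213 ]
placed knob [0.60337799 0.11133859 0.22554576] 0.3319228703940371 rim mid [0.66160526 0.10965809 0.07062207] [0.07936211 0.08491541 0.04122212]
```

View pics/t1.png

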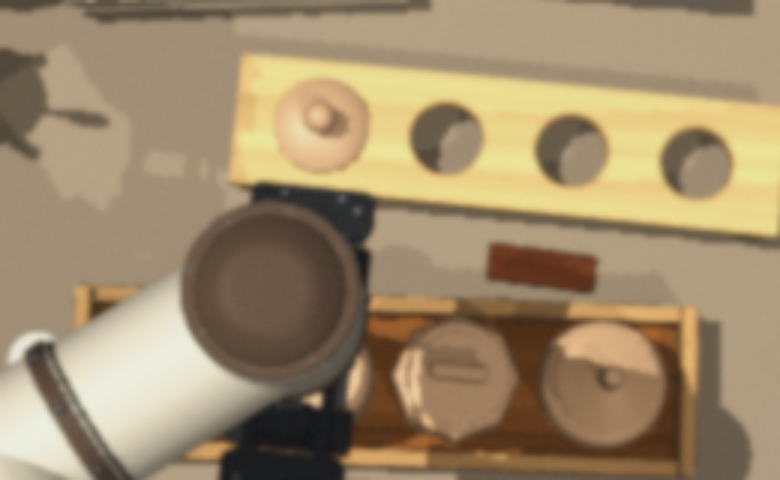

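The globe lid lies flat, centred over the first hole at crop (322,125). Next is the straight lid.

```bash
python3 -m inch '{"grip":[0.7,0.7,0.7,0.7,0.7,0.7,0,0,0,0,0,0,0],"xyz":[[0.001,0,-0.02],[0.001,0,-0.05],[0.001,0,-0.07],[0.001,0,-0.076],[0.001,0,-0.078],[0.001,0,-0.078],[0.001,0,-0.078],[0.001,0,-0.078],[0.001,0,-0.078],[0.001,0,-0.078],[0.001,0,-0.078],[0.001,0,-0.078],[0.001,0,-0.078]],"dr":[[0,0,0],[0,0,0],[0,0,0],[0,0,0],[0,0,0],[0,0,0],[0,0,0],[0,0,0],[0,0,0],[0,0,0],[0,0,0],[0,0,0],[0,0,0]]}' 20
```

```text
clock: 8.35
position: [0.4702, 0.1112, 0.1348]
ee_rot: [0.0, -0.676, 0.737, -0.0]
wrist_force: [0.0, 0.5, 1.4]
finger_gap: 0.308
grip_force: 20.0
```

```bash
python3 -m inch '{"grip":[0,0,0,0,0,0,0,0,0,0,0,0,0,0,0,0,0,0],"xyz":[[0,0,0.005],[0,0,0.015],[0,0,0.03],[0,0,0.045],[0.02,0,0.05],[0.05,-0.01,0.05],[0.08,-0.025,0.05],[0.11,-0.045,0.05],[0.14,-0.065,0.05],[0.165,-0.082,0.045],[0.18,-0.092,0.03],[0.1865,-0.0955,0.005],[0.1865,-0.0955,-0.025],[0.1865,-0.0955,-0.05],[0.1865,-0.0955,-0.065],[0.1865,-0.0955,-0.072],[0.1865,-0.0955,-0.075],[0.1865,-0.0955,-0.075]],"dr":[[0,0,0],[0,0,0],[0,0,0],[0,0,0],[0,0,0],[0,0,0],[0,0,0],[0,0,0],[0,0,0],[0,0,0],[0,0,0],[0,0,0],[0,0,0],[0,0,0],[0,0,0],[0,0,0],[0,0,0],[0,0,0]]}'
python3 - <<'E'
from h import *
p,d=vision.capture("scene"); cv2.imwrite("pics/s3.png",cv2.resize(p[180:380,300:500,::-1],(600,600)))
E
```

```text
clock: 10.15
position: [0.6571, 0.0158, 0.0602]
ee_rot: [0.0, -0.676, 0.737, -0.0]
wrist_force: [0.5, 0.2, -1.2]
finger_gap: 0.309
grip_force: 20.0
```

View pics/s3.png

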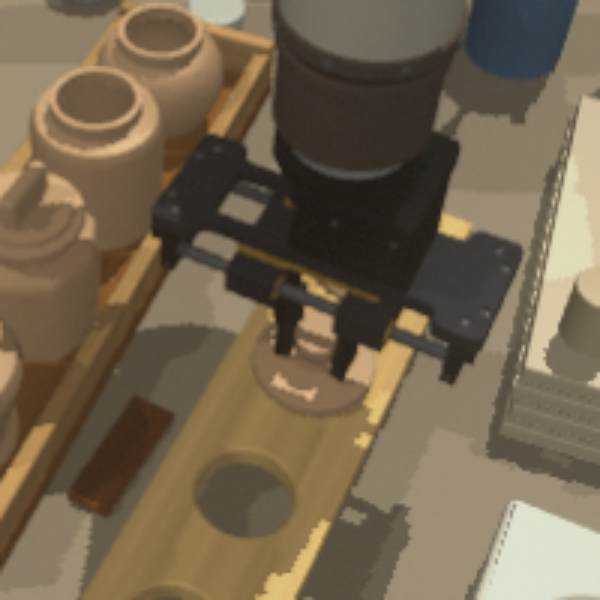

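The straight lid is level over hole 2, at crop (313,375). I'll lower the last 3–4 mm.

```bash
python3 -m inch '{"grip":[0,0,0,0,0],"xyz":[[0,0,-0.001],[0,0,-0.002],[0,0,-0.003],[0,0,-0.004],[0,0,-0.004]],"dr":[[0,0,0],[0,0,0],[0,0,0],[0,0,0],[0,0,0]]}' 10
```

```text
clock: 10.7
position: [0.6569, 0.0158, 0.0568]
ee_rot: [0.0, -0.676, 0.737, -0.0]
wrist_force: [-2.6, 0.1, 4.7]
finger_gap: 0.307
grip_force: 10.0
```

```bash
python3 -m inch '{"grip":[0.6,0.6,0.6,0.6,0.7,0.7,0.7,0.7,0.7,0.7,0.7,0.7,0.7,0.7],"xyz":[[0,0,0],[0,0,0],[0,0,0],[0,0,0.02],[0,0,0.06],[0,0,0.1],[-0.03,0,0.13],[-0.07,0,0.15],[-0.11,0,0.15],[-0.15,-0.004,0.15],[-0.18,-0.008,0.15],[-0.187,-0.0085,0.15],[-0.187,-0.0085,0.15],[-0.187,-0.0085,0.15]],"dr":[[0,0,0],[0,0,0],[0,0,0],[0,0,0],[0,0,0],[0,0,0],[0,0,0],[0,0,0],[0,0,0],[0,0,0],[0,0,0],[0,0,0],[0,0,0],[0,0,0]]}'
python3 - <<'E'
from h import *
p=report(.4696,.0072,.142); cv2.imwrite("pics/w3.png",p[:,:,::-1])
E
```

```text
clock: 12.1
position: [0.4708, 0.0074, 0.2058]
ee_rot: [0.001, -0.676, 0.737, -0.0]
wrist_force: [-1.1, 0.2, -1.1]
finger_gap: 0.701
grip_force: 0.0
top 0.1438 exp 0.142 knob mean [0.4705 0.005  0.1423] mid [0.4705 0.0061 0.1405] ext [0.014 0.041 0.009] 1002
bar [0.073 0.997] tcp [0.471  0.0075 0.2056]
```

View pics/w3.png

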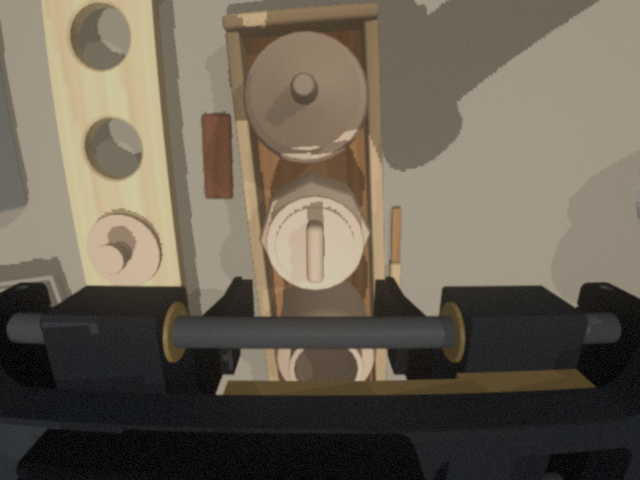

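Faceted bar at (315,250), square to the finger line; straight lid seated at (122,250).

```bash
python3 -m inch '{"grip":[0.6,0.6,0.6,0.6,0.6,0.6,0,0,0,0,0,0,0,0,0,0],"xyz":[[0,-0.001,-0.02],[0,-0.001,-0.05],[0,-0.001,-0.075],[0,-0.001,-0.083],[0,-0.001,-0.085],[0,-0.001,-0.085],[0,-0.001,-0.085],[0,-0.001,-0.085],[0,-0.001,-0.085],[0,-0.001,-0.085],[0,-0.001,-0.085],[0,-0.001,-0.085],[0,-0.001,-0.085],[0,-0.001,-0.085],[0,-0.001,-0.085],[0,-0.001,-0.085]],"dr":[[0,0,0],[0,0,0],[0,0,0],[0,0,0],[0,0,0],[0,0,0],[0,0,0],[0,0,0],[0,0,0],[0,0,0],[0,0,0],[0,0,0],[0,0,0],[0,0,0],[0,0,0],[0,0,0]]}' 20
```

```text
clock: 13.75
position: [0.4697, 0.0062, 0.1207]
ee_rot: [0.0, -0.676, 0.737, -0.0]
wrist_force: [-1.1, -1.1, 1.7]
finger_gap: 0.137
grip_force: 20.0
```

```bash
python3 -m inch '{"grip":[0,0,0,0,0,0,0,0,0,0,0,0,0,0,0,0,0,0],"xyz":[[0,0,0.005],[0,0,0.015],[0,0,0.03],[0,0,0.045],[0.02,0,0.055],[0.05,0,0.055],[0.08,-0.015,0.055],[0.11,-0.035,0.055],[0.14,-0.055,0.055],[0.165,-0.072,0.05],[0.175,-0.082,0.035],[0.1795,-0.0865,0.01],[0.1795,-0.0865,-0.02],[0.1795,-0.0865,-0.04],[0.1795,-0.0865,-0.053],[0.1795,-0.0865,-0.059],[0.1795,-0.0865,-0.061],[0.1795,-0.0865,-0.061]],"dr":[[0,0,0],[0,0,0],[0,0,0],[0,0,0],[0,0,0],[0,0,0],[0,0,0],[0,0,0],[0,0,0],[0,0,0],[0,0,0],[0,0,0],[0,0,0],[0,0,0],[0,0,0],[0,0,0],[0,0,0],[0,0,0]]}'
python3 - <<'E'
from h import *
p,d=vision.capture("scene"); cv2.imwrite("pics/s4.png",cv2.resize(p[200:440,260:500,::-1],(600,600)))
E
```

```text
clock: 15.55
position: [0.6498, -0.0802, 0.0605]
ee_rot: [0.001, -0.676, 0.737, -0.001]
wrist_force: [-0.7, 0.0, -1.1]
finger_gap: 0.138
grip_force: 20.0
```

View pics/s4.png

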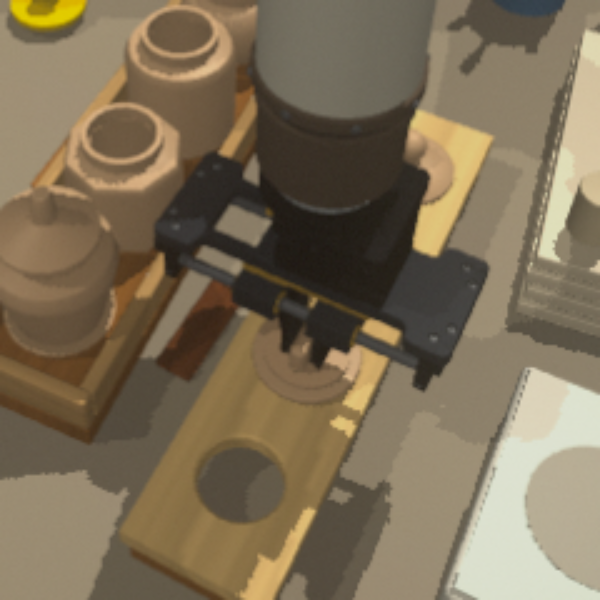

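The faceted lid is over hole 3, at crop (305,365), and level.

```bash
python3 -m inch '{"grip":[0,0,0,0,0],"xyz":[[0,0,-0.001],[0,0,-0.002],[0,0,-0.003],[0,0,-0.004],[0,0,-0.004]],"dr":[[0,0,0],[0,0,0],[0,0,0],[0,0,0],[0,0,0]]}' 10
```

```text
clock: 16.1
position: [0.6494, -0.0803, 0.0567]
ee_rot: [0.0, -0.676, 0.737, -0.0]
wrist_force: [-2.0, 0.1, 5.5]
finger_gap: 0.136
grip_force: 10.0
```

```bash
python3 -m inch '{"grip":[0.5,0.5,0.5,0.5,0.6,0.6,0.6,0.6,0.6,0.6,0.6,0.6,0.6,0.6],"xyz":[[0,0,0],[0,0,0],[0,0,0],[0,0,0.02],[0,0,0.06],[0,0,0.1],[-0.03,0,0.13],[-0.07,0,0.16],[-0.11,-0.005,0.16],[-0.15,-0.01,0.16],[-0.175,-0.016,0.16],[-0.182,-0.019,0.16],[-0.182,-0.019,0.16],[-0.182,-0.019,0.16]],"dr":[[0,0,0],[0,0,0],[0,0,0],[0,0,0],[0,0,0],[0,0,0],[0,0,0],[0,0,0],[0,0,0],[0,0,0],[0,0,0],[0,0,0],[0,0,0],[0,0,0]]}'
python3 - <<'E'
from h import *
p=report(.4676,-.0993,.156)
E
```

```text
clock: 17.5
position: [0.4684, -0.0993, 0.2157]
ee_rot: [0.0, -0.676, 0.737, -0.0]
wrist_force: [1.0, -0.0, 1.1]
finger_gap: 0.6
grip_force: 0.0
top 0.1576 exp 0.156 knob mean [ 0.468  -0.1014  0.1556] mid [ 0.468  -0.1006  0.1545] ext [0.015 0.014 0.009] 399
bar [-1.    -0.003] tcp [ 0.4685 -0.0992  0.2155]
```

```bash
python3 -m inch '{"grip":[0.6,0.6,0.6,0.6,0.6,0.6,0,0,0,0,0,0,0,0,0,0],"xyz":[[0,-0.001,-0.02],[0,-0.001,-0.05],[0,-0.001,-0.072],[0,-0.001,-0.079],[0,-0.001,-0.081],[0,-0.001,-0.081],[0,-0.001,-0.081],[0,-0.001,-0.081],[0,-0.001,-0.081],[0,-0.001,-0.081],[0,-0.001,-0.081],[0,-0.001,-0.081],[0,-0.001,-0.081],[0,-0.001,-0.081],[0,-0.001,-0.081],[0,-0.001,-0.081]],"dr":[[0,0,0],[0,0,0],[0,0,0],[0,0,0],[0,0,0],[0,0,0],[0,0,0],[0,0,0],[0,0,0],[0,0,0],[0,0,0],[0,0,0],[0,0,0],[0,0,0],[0,0,0],[0,0,0]]}' 20
```

```text
clock: 19.15
position: [0.4673, -0.1003, 0.1347]
ee_rot: [0.0, -0.676, 0.737, -0.0]
wrist_force: [-0.3, 0.6, 2.3]
finger_gap: 0.182
grip_force: 20.0
```

```bash
python3 -m inch '{"grip":[0,0,0,0,0],"xyz":[[0,0,0.003],[0,0,0.008],[0,0,0.016],[0,0,0.02],[0,0,0.02]],"dr":[[0,0,0],[0,0,0],[0,0,0],[0,0,0],[0,0,0]]}' 25
```

```text
clock: 19.65
position: [0.4678, -0.1003, 0.1555]
ee_rot: [0.001, -0.676, 0.737, -0.001]
wrist_force: [0.7, -0.2, -0.2]
finger_gap: 0.183
grip_force: 24.9
```

```bash
python3 -m inch '{"grip":[0,0,0,0,0,0,0,0,0,0,0,0,0,0,0,0,0],"xyz":[[0,0,0.015],[0,0,0.03],[0.015,0,0.035],[0.04,0,0.035],[0.07,-0.01,0.035],[0.1,-0.027,0.035],[0.13,-0.045,0.035],[0.155,-0.06,0.03],[0.17,-0.071,0.015],[0.175,-0.0755,-0.01],[0.175,-0.0755,-0.035],[0.175,-0.0755,-0.06],[0.175,-0.0755,-0.075],[0.175,-0.0755,-0.083],[0.175,-0.0755,-0.086],[0.175,-0.0755,-0.086],[0.175,-0.0755,-0.086]],"dr":[[0,0,0],[0,0,0],[0,0,0],[0,0,0],[0,0,0],[0,0,0],[0,0,0],[0,0,0],[0,0,0],[0,0,0],[0,0,0],[0,0,0],[0,0,0],[0,0,0],[0,0,0],[0,0,0],[0,0,0]]}'
python3 - <<'E'
from h import *
p,d=vision.capture("scene"); cv2.imwrite("pics/s5.png",cv2.resize(p[200:440,260:500,::-1],(600,600)))
E
```

```text
clock: 21.35
position: [0.6429, -0.1759, 0.0697]
ee_rot: [0.001, -0.676, 0.737, -0.001]
wrist_force: [-0.7, -0.9, -0.1]
finger_gap: 0.18
grip_force: 24.9
```

View pics/s5.png

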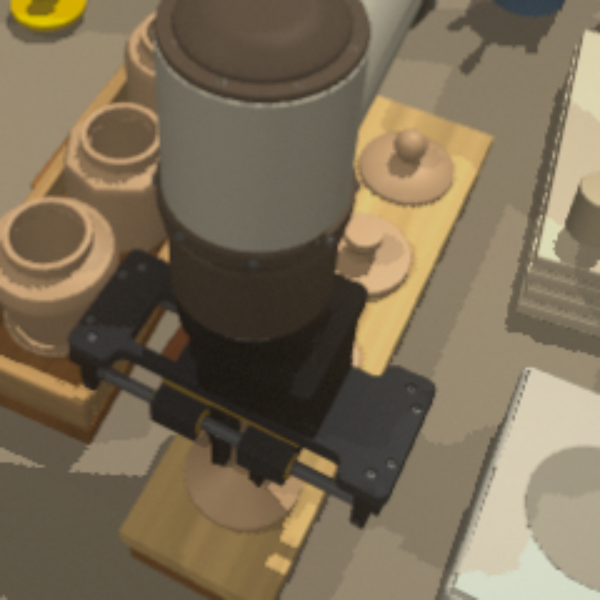

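The shouldered lid is over hole 4, at crop (243,485). The globe lid (407,165) and straight lid (370,255) sit flat.

```bash
python3 -m inch '{"grip":[0,0,0,0,0,0],"xyz":[[0,0,-0.001],[0,0,-0.002],[0,0,-0.003],[0,0,-0.004],[0,0,-0.005],[0,0,-0.005]],"dr":[[0,0,0],[0,0,0],[0,0,0],[0,0,0],[0,0,0],[0,0,0]]}' 10
```

```text
clock: 22.0
position: [0.6422, -0.1758, 0.0647]
ee_rot: [-0.0, -0.676, 0.737, -0.0]
wrist_force: [-2.1, 0.9, 4.4]
finger_gap: 0.192
grip_force: 10.1
```

```bash
python3 -m inch '{"grip":[0.5,0.5,0.5,0.5,0.5,0.5,0.5,0.5,0.5,0.5,0.5,0.5,0.5,0.5],"xyz":[[0,0,0],[0,0,0],[0,0,0],[0,0,0.02],[0,0,0.06],[0,0,0.1],[-0.03,-0.02,0.14],[-0.07,-0.05,0.18],[-0.11,-0.08,0.2],[-0.15,-0.11,0.2],[-0.18,-0.14,0.2],[-0.2,-0.17,0.2],[-0.21,-0.2,0.2],[-0.21,-0.2,0.2]],"dr":[[0,0,0],[0,0,0],[0,0,0],[0,0,0],[0,0,0],[0,0,0],[0,0,0],[0,0,0],[0,0,0],[0,0,0],[0,0,0],[0,0,0],[0,0,0],[0,0,0]]}'
python3 - <<'E'
from h import *
p,d=vision.capture("top"); c=vision.calibration("top");W=cloud(d,c,np.linalg.inv(c["view"])).reshape(-1,3);W=W[np.isfinite(W[:,2])]
for n,x,y in (("globe",.6636,.1114),("straight",.6565,.0157),("facet",.6494,-.0802),("should",.6424,-.1758)):
    r=W[(np.hypot(W[:,0]-x,W[:,1]-y)<.045)&(W[:,2]>.0505)]
    r2=r[r[:,2]<.065]
    print(n,"mid-hole",(((r.min(0)+r.max(0))/2)[:2]-[x,y]).round(4),"ext",np.ptp(r,0)[:2].round(3),"top",r[:,2].max().round(4))
cv2.imwrite("pics/t2.png",cv2.resize(p[110:280,200:470,::-1],(794,500)))
E
```

```text
clock: 23.4
position: [0.4304, -0.3786, 0.2634]
ee_rot: [-0.0, -0.674, 0.739, -0.0]
wrist_force: [-0.3, -0.3, -0.4]
finger_gap: 0.501
grip_force: 0.0
globe mid-hole [0.0013 0.0005] ext [0.086 0.089] top 0.0926
straight mid-hole [ 0.     -0.0022] ext [0.089 0.079] top 0.0844
facet mid-hole [ 0.0001 -0.0008] ext [0.074 0.087] top 0.0854
should mid-hole [-0.0007  0.0007] ext [0.086 0.087] top 0.0924
```

View pics/t2.png

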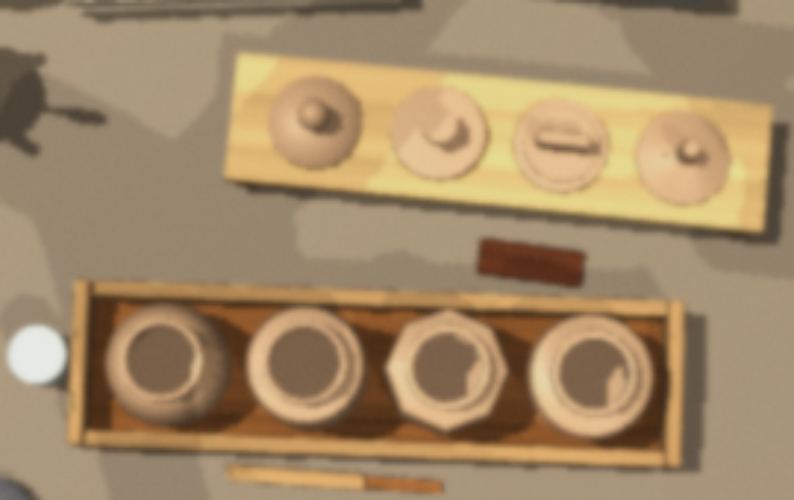

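All four lids lie flat over their holes, at crop (315,120), (440,132), (560,145) and (683,157). The jars stand below them in the same order, globe to shouldered, from (167,365) to (592,375).

```bash
python3 -c "
from bench import env
print(env.hand_in())"
```

```text
the job is handed in; nothing more can be done
None
```

The four lids lie in the lid rack in jar order (globe, straight, faceted, shouldered from the left), looking flat and centred within about 2 mm in the last top picture with the jars still in place; the job is handed in at about 23 s, with no verdict returned.

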